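Latch the lunch box

ROBOT

A 7-joint arm with a two-finger parallel gripper is mounted at the origin on the work surface. World frame = base frame: x ahead of the robot, y to its left, z up, the work surface at z = 0. Lengths are in mm, angles in rad, forces in N, time in s.
With the tool pointing down it reaches from about 350 to 900 mm from the base axis. Payload 8.1 kg.
Tool frame: the origin (TCP) lies between the finger pads; the fingertips stand 14 mm ahead of it and the grasp point (between the pads) lies 5 mm behind it; z points along the fingers, y is the line along which they close (so a half turn about z gives the same grasp; the last joint's range is limited). The gripper opens to 92 mm and grips with 3 to 60 N. Pads are 19 mm wide; open, the fingers measure 130 mm over their backs; the gripper's body (75 mm by 190 mm) begins 47 mm behind the grasp point.
Start: joints at [1.179, 0.434, 0.025, 1.573, -0.012, 1.134, -0.075], TCP at [177.977, -599.138, 205.042] pointing down, gripper open.
Joint ranges: [-2.62, 2.62], [-0.44, 2.09], [-1.27, 1.32], [0.08, 2.57], [-1.32, 4.46], [0.12, 2], [-2.74, 2.74]. Speed limits (rad/s): [2.22, 2.22, 3.01, 3.01, 3.14, 3.14, 3.14].

INTERFACE

Orientations are given as a 3x3 rotation matrix whose columns are the frame's x, y, z axes.
In Python, from rig import manip, eyes, workorder gives the robot as it stands.
- The arm moves only by the tool play_rows, never from a script. Its argument "targets" is a list of rows, each a list of 7 numbers: the shift along the tool's x, y, z in cm, then the turn, a rotation vector about the tool's x, y, z in rad, then the opening, from 0 (shut) to 1 (fully open). A call has 1 to 12 rows; each row is the pose to reach, as a shift and turn from the pose commanded when the call began, along the tool's axes at that moment; what a row does not reach only later rows make up. A row lasts 1/12 s, in which the tool goes at most 41.7 mm and 7.16 degrees, less where a joint would pass 70% of its speed; a pose out of reach is approached as far as the arm can. A call with a gripper value outside its range is refused whole. The fingers move at their own pace and stop on an object; the grip force is fixed at half the most. Time passes only in rows, so rows that repeat a pose let the fingers close. It gives the time, the measured TCP pose, the force, the opening and the grip force at its end, in the units of the state.
- manip.sense(): the state, without advancing time (a new reading comes with each control period).
- eyes.camera(name): name is "scene" or "side" or "wrist"; returns (picture, depth): 480x640x3 uint8, red, green, blue; 480x640 float32, mm along the optical axis (not along the pixel's ray), 0 where there is no reading.
- eyes.camera_params(name): a dict with "fx", "fy", "cx", "cy" (pixels), "rvec" (rotation vector, rad) and "tvec" (3), from world to camera coordinates, as OpenCV has them; the wrist camera has in their place "tool_from_camera" (4x4, takes a point from camera to tool coordinates, whose origin is the TCP and whose axes are the flange's). Camera axes: x right, y down, z forward; pixel columns grow to the right and rows downward; lengths in mm; the calibration is good to about 2 mm. A picture is of the moment at which its call begins: read the wrist's pose just before it. camera_params takes no time and is no camera call.
- workorder.job_done(): hands the job in; it is judged then, once.
The state is a dict: "clock": time; "joint_pos": joint angles; "qvel": joint speeds; "joint_torque": joint torques, N m; "tool_pos": TCP position; "tool_rot": TCP orientation; "ft_force": force on the tool from outside, world axes, zero at the start; "ft_torque": the same for the moment, N m; "opening": finger opening in mm; "grasp_force": force on a finger pad.
Only numpy, scipy, OpenCV 4.12 (cv2) and the standard library are available. Lean on these libraries where they do the work, as an engineer would, in place of code of your own. Each camera call takes 0.05 s, during which the arm holds its last target. There are 200 camera calls.

TASK

Latch the lunch box shut: take the wire loop of its draw catch by the tab, lay its crossbar fully down into the slot of the steel keeper on the lid (feel for the slot, the lid is springy and stands ajar), then swing the lever back and press it down past its snap point until it lies flat and the lid is drawn tight. Do not force the latch: while you hold the tab, bear on the keeper with no more than about 10 N, and keep the grip and every push under about 25 N, and leave the other things on the shelf where they are. Let go and leave the latch closed.

Things in the scene. Friction and masses are not known exactly. Their poses are not given: they have to be found in the camera images.
- box: Tub of a purple lunch box, immovable, standing on its hinge edge on a glass shelf: 85 mm deep (x), 180 wide (y), 130 tall. Origin: on the shelf under the middle of the seam to the lid. x points from tub to lid (tub x = -85..0, closed lid 3..57 mm), z up. The draw catch is on its top at y = 0; its steel pivot cheeks stand at x = -31..-9, |y| = 13.5..17.5, up to z = 147 mm.
- pivot (a point): Axis of the catch's lever (along box y), fixed at box x = -20, y = 0, z = 142 mm. Axes as box. The latch parts bear a grip or a push of 25 N. A crossbar left loose in the slot can lift out as the lever turns; drawn back (towards the pivot, about 5 N) against the undercut front wall before letting go, it stays hooked.
- lever (a joint): Angle of the black lever about pivot (rad): 0 = closed, flat along box -x on its hard stop; pi/2 = straight up; at most 2.3. Starts at 0.7 to 1.1; light friction (0.02 N m), stays where left. With the loop hooked it resists (2 to 8 N at its end) until, about 0.1 rad before closed, it goes over centre and stays down.
- lever_tip (a point): Free end of the black lever, 64 mm from pivot. The lever is 24 mm wide (y) and 7 mm thick; closed, its end is at box x = -84 mm and its top face at box z = 146 mm.
- bar (a point): Middle of the steel crossbar (diameter 3.8, 46 mm long, along box y) at the loop's free end, 66 mm from the loop's axle, which sits in the lever 20 mm from pivot towards its end. Side wires at y = -23 and +23 mm. The loop starts raised 0.5 to 1.2 rad above level, towards the lid, and stays where left (it does not drop by itself). Pulling it towards the lid raises the lever.
- loop: The wire loop as a whole (crossbar, side wires and tab). Origin on its axle in the lever; x along the loop to the crossbar, y as box y.
- tab (a point): Centre of the black tab on the crossbar by which the loop is taken: 24 mm wide (box y), 22 long, 4 thick, free on both y sides. It is 14 mm from bar, in the direction axle-to-crossbar turned up by 1.2 rad about y. Pinched on its y sides from above it can pivot in the fingers.
- seam (a point): Top edge of the tub at the seam: box x = 0, y = 0, z = 130 mm. The lid beyond it is springy and rubs in its hinge: it starts leaning out by 0.05 to 0.07 rad, yields when touched (1 to 15 N at its top) and ends drawn in to about 0.01 rad.
- lid: Lid, origin on its hinge line (along y) at box x = 3, z = 12; z up along it. On top at y = 0 a steel keeper, 18 mm wide (y), floats along x (4 N rub): it may stand 0 to 11 mm out, not measured. Standing at 0: slot along y, mouth from lid x = 20.8 to 26.2, rims at z = 130, floor 123; front wall from x = 15.5, undercut; behind it level, z = 130, to x = 40. Bar centre z in the slot 125, on top 132 mm.
- cat: Bystander, leave alone: ceramic cat-shaped incense holder, 64 mm across the base, 105 mm tall, stands beside the box on its +y side. Origin: centre of the underside.
- polish_tin: Bystander, leave alone: dark flat tin, 68 mm diameter, 24 mm tall, beside the box on its -y side. Origin: centre of the underside.
- tyre_gauge: Bystander, leave alone: black tyre gauge lying along y, 120 mm long, 18 mm thick, about 75 mm in front of the tub. Origin: centre of the underside.
- key_tray: Bystander, leave alone: grey silicone tray with a brass key, 120 x 170 x 22 mm, far right. Origin: centre of the underside.
- shoe_spray: Bystander, leave alone: metal can, 44 mm diameter, 140 mm tall, behind the box. Origin: centre of the underside.
- torch_box: Bystander, leave alone: small carton 50 x 110 x 35 mm, behind the box. Origin: centre of the underside.
- mug: Bystander, leave alone: blue mug, 76 mm diameter, 85 mm tall, far left. Origin: centre of the underside.

How it is judged (in metres and radians):
On the way:
1. the crossbar lies down in the keeper's slot while the lever is still up (x of bar in the frame of lid between 0.0185 and 0.038 m and z of bar in the frame of lid between 0.1225 and 0.1285 m and value of joint lever above 0.5 rad), for 0.2 s.
At the end, for the whole second after the job is handed in: The loop's crossbar lies in the keeper's slot (its centre at lid x 18.5 to 38 mm, lid z 122.5 to 128.5 mm), the lever is down within 0.06 rad of its stop, and the lid is drawn in to less than 0.025 rad from upright; the robot touches nothing (x of bar in the frame of lid between 0.0185 and 0.038 m and z of bar in the frame of lid between 0.1225 and 0.1285 m and value of joint lever below 0.06 rad and angle between lid's own z axis and vertical below 0.025 rad).
It fails at once if the crossbar is forced against the keeper or lid with more than 18 N by the fingers holding the loop (contact force between the fingers and loop above 1 N and contact force between loop and lid above 18 N).
It fails at once if the fingers squeeze the latch with more than 30 N a finger (both together 60 N) (contact force between the fingers and box above 60 N).
It fails at once if the lever or box is pushed with more than 40 N (contact force between the fingers and box above 40 N and contact force between the fingers and loop below 1 N and value of joint lever below 0.3 rad).
It fails at once if another part of the arm hits the lunch box with more than 20 N (contact force between the arm and box above 20 N and contact force between the fingers and box below 0.5 N).
It fails at once if a bystander is shifted by more than 20 mm or knocked over (distance of any of cat, polish_tin, tyre_gauge, key_tray, shoe_spray, torch_box, mug from where it was at the start of the episode above 0.02 m or angle between any of cat, polish_tin, tyre_gauge, key_tray, shoe_spray, torch_box, mug's own z axis and vertical above 0.3 rad).
It also fails if it takes over 64 s, if anything falls off the work surface, if the arm or the gripper's body presses on something with over 40 N, if the wrist force passes 120 N, or if a joint passes its speed limit or range.

## Working session

There is one attempt and no reset: what is moved stays moved. The work goes in short steps, Python scripts to look and compute and a tool call to move; the robot and the scene stay as the last step left them, time stands still between calls to the robot, and variables do not carry over. Pictures are saved under pics/ and viewed, at most 10 in all, crops included, and the job is handed in when it is done.

Besides the shell and the picture viewer there is one more tool, called after ">>>" as a command line: name --pt "numbers of a row" for each row, then --argument value for the rest. play_rows: Moves the arm, as the interface text tells. Its arguments: {"type":"object","properties":{"targets":{"type":"array","items":{"type":"array","items":{"type":"number"}}}},"required":["targets"]}

```bash
ls; mkdir -p pics; cat > h.py <<'E'
import numpy as np, cv2
from rig import manip, eyes, workorder
from scipy.spatial.transform import Rotation as R
def cam(n):
    s=manip.sense(); im,d=eyes.camera(n); p=eyes.camera_params(n)
    if 'rvec' in p:
        Rm=R.from_rotvec(np.ravel(p['rvec'])).as_matrix(); c=-Rm.T@np.ravel(p['tvec']); Rw=Rm.T
    else:
        T=np.array(p['tool_from_camera']); A=np.array(s['tool_rot']); Rw=A@T[:3,:3]; c=A@T[:3,3]+np.array(s['tool_pos'])
    return im,d,p,Rw,c
def cloud(d,p,Rw,c):
    v,u=np.mgrid[:d.shape[0],:d.shape[1]]
    P=np.stack([(u-p['cx'])/p['fx']*d,(v-p['cy'])/p['fy']*d,d],-1)
    return P@Rw.T+c
def save(im,n): cv2.imwrite('pics/'+n+'.png',im[:,:,::-1])
E
python3 - <<'E'
from h import *
s=manip.sense(); print({k:np.round(v,3).tolist() for k,v in s.items()})
for n in ('scene','side'):
    im,d,p,Rw,c=cam(n); save(im,n); np.savez('pics/'+n,im=im,d=d,P=cloud(d,p,Rw,c)); print(n,c,Rw[:,2],p['fx'])
E
```

```text
pics
{'clock': 0.0, 'joint_pos': [1.179, 0.435, 0.025, 1.574, -0.012, 1.134, -0.075], 'qvel': [-0.002, -0.0, 0.001, -0.002, 0.0, -0.001, -0.001], 'joint_torque': [0.0, -66.785, 0.985, -31.447, -0.061, 0.043, 0.0], 'tool_pos': [177.793, -598.604, 204.26], 'tool_rot': [[0.959, 0.285, -0.001], [0.285, -0.959, 0.001], [-0.0, -0.002, -1.0]], 'ft_force': [-0.642, -0.564, 0.434], 'ft_torque': [-0.028, 0.019, 0.009], 'grasp_force': 0.0, 'opening': 91.45}
scene [1238.42522084  773.76105634 1355.01818354] [-0.41158704 -0.48909087 -0.7690164 ] 591.4107011687381
side [ 444.16792811 -831.1224276  1154.86602049] [ 0.10703058  0.64536915 -0.75633532] 606.2880264745023
```

View pics/scene.png

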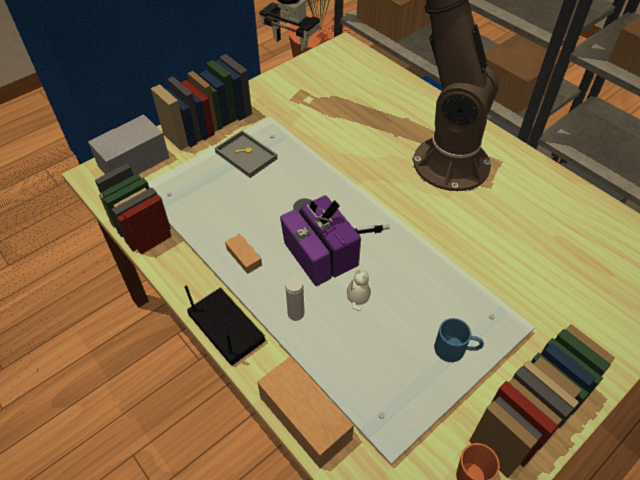

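View pics/side.png

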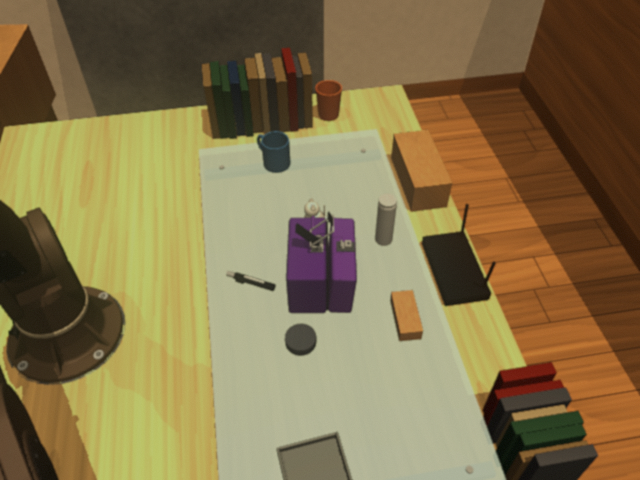

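The scene picture shows the box near (320,240) with the lever and loop near (325,210) and the keeper near (303,232). In the side picture the box is near (322,265), the lever at (305,232), the loop and tab near (325,222) and the keeper at (347,244).

```bash
python3 - <<'E'
from h import *
for n in ('scene','side'):
    f=np.load('pics/%s.npz'%n); im,P,d=f['im'],f['P'],f['d']
    hsv=cv2.cvtColor(im,cv2.COLOR_RGB2HSV)
    m=(hsv[...,0]>125)&(hsv[...,0]<160)&(hsv[...,1]>90)&(d>0)
    k,l,st,_=cv2.connectedComponentsWithStats(m.astype(np.uint8)); i=1+np.argmax(st[1:,4]); m=l==i
    Q=P[m]; print(n,m.sum(),Q.min(0),Q.max(0))
    h=np.histogram(Q[:,2],bins=np.arange(-10,180,10)); print(h[0])
    zt=np.median(Q[Q[:,2]>115][:,2]); T=Q[np.abs(Q[:,2]-zt)<6]
    r=cv2.minAreaRect(T[:,:2].astype(np.float32)); print(zt,r, T.min(0),T.max(0))
    # things above the top
    c=np.array(r[0]); near=(np.hypot(P[...,0]-c[0],P[...,1]-c[1])<110)&(P[...,2]>zt+4)&(d>0)
    for y,x in np.argwhere(near)[::6]: print(x,y,P[y,x].round().astype(int).tolist(),im[y,x].tolist(),end=';')
    print()
E
```

```text
scene 3609 [ 459.51003179 -124.87029178   37.27542041] [673.72888207 119.58372447 209.98922985]
[   0    0    0    0    5   94  142  139  138  150  146  149  153  161
  169  214 1472  460]
156.3331767892522 ((587.48193359375, 20.405967712402344), (180.71395874023438, 149.04107666015625), 80.32808685302734) [514.36568136 -75.60276437 150.34934457] [673.72888207 118.1418202  162.33138365]
324 195 [508, -51, 165] [138, 127, 125];320 199 [525, -49, 163] [93, 44, 103];322 200 [524, -42, 164] [95, 48, 105];315 201 [539, -53, 161] [97, 47, 107];325 201 [519, -35, 161] [96, 49, 105];336 201 [532, 22, 219] [134, 137, 116];315 202 [541, -50, 161] [99, 51, 108];333 202 [535, 14, 211] [17, 19, 13];309 203 [556, -58, 162] [98, 49, 106];316 203 [543, -45, 163] [98, 49, 107];325 203 [523, -30, 160] [95, 47, 103];336 203 [538, 29, 221] [18, 18, 13];309 204 [559, -56, 161] [93, 59, 98];315 204 [602, 21, 257] [38, 23, 41];331 204 [543, 16, 210] [26, 17, 29];337 204 [539, 34, 222] [21, 21, 19];309 205 [598, -7, 228] [93, 85, 79];315 205 [602, 21, 254] [6, 0, 5];329 205 [520, -17, 161] [77, 40, 84];335 
[... 8781 characters left out ...]
, 122, 101];350 245 [646, 2, 168] [142, 131, 110];315 246 [570, 4, 178] [111, 105, 87];321 246 [583, 1, 179] [136, 127, 105];345 246 [634, -3, 173] [113, 106, 87];311 247 [563, 13, 165] [83, 75, 67];317 247 [574, 1, 177] [81, 75, 63];340 247 [624, 1, 167] [76, 72, 59];350 247 [645, -6, 171] [92, 88, 73];317 248 [574, 3, 172] [66, 63, 53];340 248 [624, -1, 166] [77, 73, 61];350 248 [645, -4, 165] [78, 74, 62];315 249 [570, 0, 173] [64, 60, 52];321 249 [583, 4, 166] [96, 90, 73];316 250 [572, 2, 167] [65, 61, 52];319 251 [578, -1, 165] [84, 74, 67];310 253 [558, -3, 165] [86, 52, 89];310 258 [556, -18, 166] [94, 53, 98];301 264 [535, -29, 164] [92, 52, 97];323 272 [577, -58, 165] [89, 50, 94];
```

```bash
cat >> h.py <<'E'
def tomove(tgt,yawdeg=None):
    """cm shift in tool axes to world target, rotvec to pointing-down with tool x at given yaw"""
    s=manip.sense(); A=np.array(s['tool_rot']); d=A.T@(np.array(tgt)-s['tool_pos'])/10
    r=np.zeros(3)
    if yawdeg is not None:
        c,n=np.cos(np.radians(yawdeg)),np.sin(np.radians(yawdeg)); B=np.array([[c,n,0],[n,-c,0],[0,0,-1.]]); r=R.from_matrix(A.T@B).as_rotvec()
    print('move',d.round(2),r.round(3))
E
python3 - <<'E'
from h import *
p=eyes.camera_params('wrist'); print(p)
tomove([575,16,400],-10)
E
```

```text
{'fx': 373.7112747673283, 'fy': 373.7112747673283, 'cx': 322.743440710662, 'cy': 232.39017142706132, 'tool_from_camera': array([[ 8.67233288e-04, -9.53219689e-01, -3.02277146e-01,
         8.25627753e+01],
       [ 9.99999554e-01,  9.39744915e-04, -9.44512510e-05,
        -7.96995756e-01],
       [ 3.74096203e-04, -3.02276929e-01,  9.53220079e-01,
        -1.78390425e+02],
       [ 0.00000000e+00,  0.00000000e+00,  0.00000000e+00,
         1.00000000e+00]])}
move [ 55.57 -47.64 -19.51] [-0.001  0.     0.463]
```

>>> play_rows --pt "0 0 -8 0 0 0 1" --pt "3 -2.6 -14 0 0 0.04 1" --pt "6 -5.1 -19.5 0 0 0.08 1" --pt "9.1 -7.8 -19.5 0 0 0.12 1" --pt "12.2 -10.5 -19.5 0 0 0.16 1" --pt "15.3 -13.1 -19.5 0 0 0.2 1" --pt "18.4 -15.8 -19.5 0 0 0.24 1" --pt "21.5 -18.4 -19.5 0 0 0.28 1" --pt "24.6 -21.1 -19.5 0 0 0.32 1" --pt "27.7 -23.8 -19.5 0 0 0.36 1" --pt "30.8 -26.4 -19.5 0 0 0.4 1" --pt "33.9 -29 -19.5 0 0 0.46 1"

```text
clock: 1.1
tool_pos: [391.1, -268.0, 399.5]
tool_rot: [[0.985, -0.172, 0.0], [-0.172, -0.985, -0.0], [0.0, 0.0, -1.0]]
ft_force: [0.9, -0.7, 0.3]
opening: 91.9
grasp_force: 0.0
```

```bash
python3 - <<'E'
from h import *
s=manip.sense(); print(np.round(s['tool_pos']),np.round(s['joint_pos'],2))
tomove([590,14,350],-10)
E
```

```text
[ 391. -268.  399.] [ 0.64  0.09 -0.16  1.56  0.02  1.49 -1.27]
move [ 14.73 -31.21   4.94] [ 0.    -0.     0.001]
```

>>> play_rows --pt "1.5 -3.2 0 0 0 0 1" --pt "3.1 -6.6 0.5 0 0 0 1" --pt "4.7 -10 1 0 0 0 1" --pt "6.3 -13.4 1.5 0 0 0 1" --pt "7.9 -16.8 2 0 0 0 1" --pt "9.5 -20.2 2.5 0 0 0 1" --pt "11.1 -23.6 3 0 0 0 1" --pt "12.7 -27 3.6 0 0 0 1" --pt "14 -29.8 4.3 0 0 0 1" --pt "14.7 -31.2 4.9 0 0 0 1" --pt "14.7 -31.2 4.9 0 0 0 1"

```text
clock: 2.02
tool_pos: [589.1, 16.8, 347.8]
tool_rot: [[0.986, -0.165, -0.003], [-0.165, -0.986, 0.002], [-0.004, -0.001, -1.0]]
ft_force: [-0.9, -0.3, -0.4]
opening: 92.0
grasp_force: 0.0
```

```bash
python3 - <<'E'
from h import *
im,d,p,Rw,c=cam('wrist'); save(im,'w1'); np.savez('pics/w1',im=im,d=d,P=cloud(d,p,Rw,c),Rw=Rw,c=c)
s=manip.sense(); print(np.round(s['tool_pos'],1),np.round(s['joint_pos'],2),s['ft_force'])
E
```

```text
[588.6  14.3 348.7] [ 0.16  0.33 -0.38  1.4   0.12  1.44 -1.96] [-0.45069458  0.05415574  0.63000893]
```

View pics/w1.png

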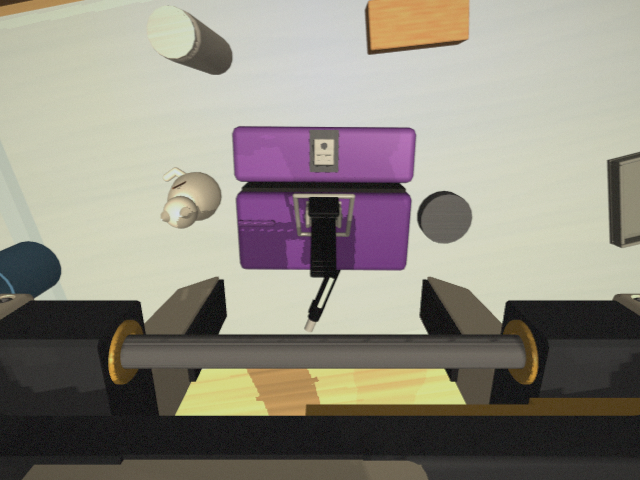

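The wrist view shows the keeper plate at (324,152), the loop crossbar at about (324,197) with the tab at (324,206), and the lever running down to (322,272). The box is square to the tool.

```bash
python3 - <<'E'
from h import *
f=np.load('pics/w1.npz'); im,P,d=f['im'],f['P'],f['d']
hsv=cv2.cvtColor(im,cv2.COLOR_RGB2HSV)
m=(hsv[...,0]>125)&(hsv[...,0]<165)&(hsv[...,1]>90)&(d>0)
k,l,st,_=cv2.connectedComponentsWithStats(m.astype(np.uint8))
for i in range(1,k):
    if st[i,4]>1500:
        Q=P[l==i]; z=np.median(Q[:,2]); T=Q[abs(Q[:,2]-z)<5]; print(st[i],z,cv2.minAreaRect(T[:,:2].astype(np.float32)))
b=np.radians(-10); ex=np.array([np.cos(b),np.sin(b)]); ey=np.array([-ex[1],ex[0]])
print('column u=324,'); 
for u in (324,318,306):
  for v in range(134,282,3): 
    q=P[v,u]; print(v,(q[:2]@ex).round(1),(q[:2]@ey).round(1),q[2].round(1),im[v,u].tolist(),end='|')
  print()
big=cv2.resize(im[120:285,225:425],None,fx=4,fy=4*0.9,interpolation=cv2.INTER_CUBIC); save(big,'w1c')
E
```

```text
[ 233  127  182   56 8426] 156.50440704855353 ((631.1538696289062, 9.796104431152344), (176.3006591796875, 53.351932525634766), 79.9759292602539)
[ 237  192   75   77 4753] 158.64050103132246 ((562.93701171875, 73.85197448730469), (73.14154052734375, 81.97835540771484), 80.14788818359375)
[ 335  192   76   78 4739] 158.48805113674376 ((545.3606567382812, -26.222484588623047), (76.24435424804688, 82.37549591064453), 80.34269714355469)
column u=324,
134 640.3 119.5 157.5 [106, 101, 97]|137 637.6 119.5 158.6 [105, 101, 94]|140 635.4 119.5 167.5 [214, 203, 177]|143 632.8 119.4 168.6 [110, 104, 99]|146 630.2 119.4 170.4 [104, 101, 93]|149 627.3 119.4 168.4 [140, 135, 118]|152 624.6 119.3 169.1 [209, 199, 174]|155 620.9 119.3 160.6 [196, 185, 161]|158 618.2 119.3 161.7 [206, 195, 172]|161 616.2 119.3 169.1 [208, 198, 174]|164 613.6 119.2 170.7 [161, 153, 135]|167 609.2 119.2 159.2 [105, 103, 95]|170 606.4 119.1 160.0 [104, 100, 92]|173 603.2 119.1 158.0 [147, 89, 150]|176 600.1 119.1 157.4 [142, 85, 147]|179 596.9 119.0 156.1 [115, 68, 120]|182 586.9 118.9 116.8 [43, 30, 41]|185 586.8 118.
[... 4066 characters left out ...]
3 [138, 128, 115]|227 552.6 136.2 174.7 [103, 88, 94]|230 544.8 136.9 159.8 [86, 50, 94]|233 550.4 135.7 187.1 [156, 148, 129]|236 537.7 137.1 158.0 [91, 65, 88]|239 534.5 137.0 158.5 [89, 53, 97]|242 531.1 137.1 158.0 [88, 54, 98]|245 528.3 137.0 159.6 [88, 51, 96]|248 524.5 137.1 158.2 [85, 45, 95]|251 521.0 137.1 157.8 [87, 50, 93]|254 518.0 137.1 158.7 [88, 52, 95]|257 514.7 137.1 159.1 [90, 53, 96]|260 511.2 137.1 158.8 [86, 51, 96]|263 507.7 137.1 158.6 [86, 49, 96]|266 504.4 137.1 158.9 [126, 71, 136]|269 500.1 137.2 157.0 [122, 105, 119]|272 440.3 143.2 30.0 [213, 215, 195]|275 435.5 143.2 29.7 [213, 213, 193]|278 430.1 143.3 28.3 [213, 215, 195]|281 425.6 143.3 28.9 [212, 214, 195]|
```

View pics/w1c.png

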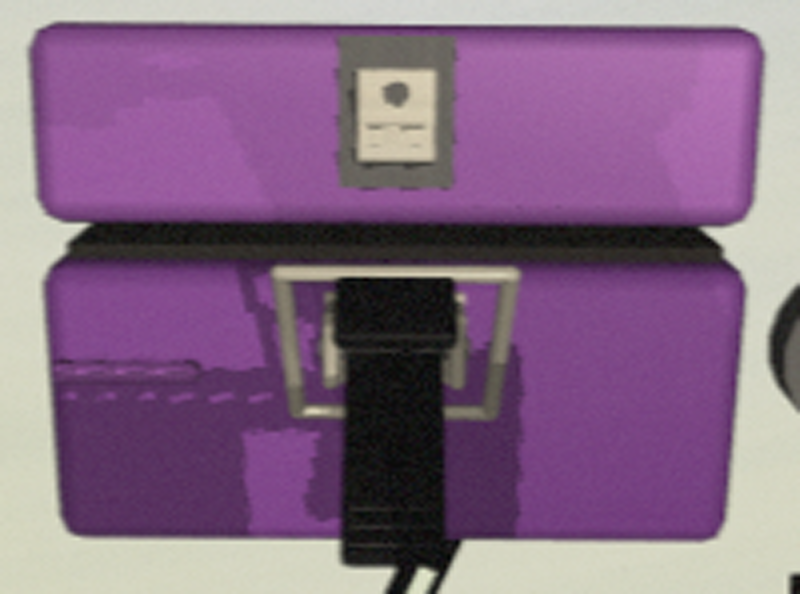

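```bash
cat >> h.py <<'E'
b=np.radians(-10); ex=np.array([np.cos(b),np.sin(b)]); ey=np.array([-ex[1],ex[0]])
def W(U,V,z): return [*(U*ex+V*ey),z]
def st():
    s=manip.sense(); q=s['tool_pos']; F=s['ft_force']; print('UVz',np.round([q[:2]@ex,q[:2]@ey,q[2]],1),'F',np.round([F[:2]@ex,F[:2]@ey,F[2]],1),'open',round(s['opening'],1),'g',round(s['grasp_force'],1),'t',s['clock'])
E
python3 - <<'E'
from h import *
st(); tomove(W(591.3,119.2,252),-10)
E
```

```text
UVz [577.2 116.3 348.7] F [-0.5 -0.   0.6] open 92.3 g 0.0 t 2.0667
move [ 1.44 -0.28  9.67] [-0.     0.003  0.007]
```

>>> play_rows --pt "0.7 -0.1 2 0 0 0 0.6" --pt "1.4 -0.3 4 0 0 0.007 0.42" --pt "1.4 -0.3 5.5 0 0 0.007 0.42" --pt "1.4 -0.3 7 0 0 0.007 0.42" --pt "1.4 -0.3 7.5 0 0 0.007 0.42" --pt "1.4 -0.3 7.5 0 0 0.007 0.42"

```text
clock: 2.57
tool_pos: [602.0, 11.4, 274.4]
tool_rot: [[0.984, -0.179, -0.002], [-0.179, -0.984, -0.001], [-0.002, 0.001, -1.0]]
ft_force: [1.1, -0.2, 0.1]
opening: 56.6
grasp_force: 0.0
```

```bash
python3 - <<'E'
from h import *
im,d,p,Rw,c=cam('wrist'); st(); P=cloud(d,p,Rw,c); save(im[100:460,120:520],'w2'); np.savez('pics/w2',im=im,P=P,d=d)
U=P[...,:2]@ex; V=P[...,:2]@ey; z=P[...,2]
m=(z>225)&(z<262)&(U>570)&(U<612)&(abs(V-119)<30)&(d>0)&(im.max(2)<70)
print(m.sum(),[np.percentile(a[m],[2,50,98]).round(1) for a in (U,V,z)])
m=(z>224)&(z<240)&(U>585)&(U<612)&(abs(V-119)<40)&(d>0)&(im.min(2)>90)
print(m.sum(),[np.percentile(a[m],[2,50,98]).round(1) for a in (U,V,z)])
m=(z>164)&(z<176)&(U>605)&(U<650)&(abs(V-119)<9)&(d>0)&(im.min(2)>90)
print(m.sum(),[np.percentile(a[m],[2,50,98]).round(1) for a in (U,V,z)])
tomove(W(591.3,119.2,252),-10)
E
```

```text
UVz [591.4 116.3 275.6] F [-0.1 -0.7  0.1] open 52.3 g 0.0 t 2.6167
1132 [array([586.1, 591.8, 596.6]), array([108.8, 119.9, 131.4]), array([236.3, 247.6, 255.4])]
429 [array([587.8, 597.1, 598.4]), array([ 96.6, 121.3, 144.3]), array([225.8, 233. , 234.6])]
542 [array([612.7, 627.7, 636.3]), array([111.6, 119.3, 127.6]), array([165.4, 168.3, 170.2])]
move [-0.01 -0.29  2.36] [ 0.001  0.    -0.005]
```

View pics/w2.png

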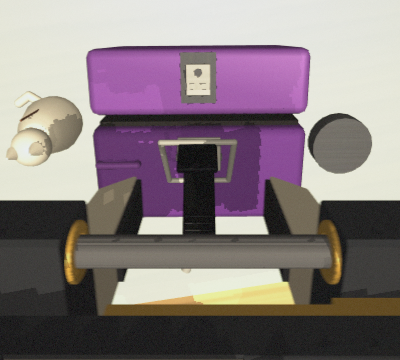

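The crop shows the tab at (197,157), between the fingers and about 3–4 mm to their right.

>>> play_rows --pt "0 -0.35 0.5 0 0 0 0.42" --pt "0 -0.35 1.2 0 0 0 0.42" --pt "0 -0.35 2.0 0 0 0 0.42" --pt "0 -0.35 2.4 0 0 0 0.42" --pt "0 -0.35 2.4 0 0 0 0.36" --pt "0 -0.35 2.4 0 0 0 0.34" --pt "0 -0.35 2.4 0 0 0 0.34"

```text
clock: 3.2
tool_pos: [603.8, 16.4, 251.5]
tool_rot: [[0.984, -0.177, 0.0], [-0.177, -0.984, -0.0], [0.0, -0.0, -1.0]]
ft_force: [-0.1, 0.4, -0.4]
opening: 31.6
grasp_force: 0.0
```

```bash
python3 - <<'E'
from h import *
st()
E
```

```text
UVz [591.8 121.  251.5] F [-0.2  0.4 -0.4] open 31.6 g 0.0 t 3.2
```

>>> play_rows --pt "0 0.12 0 0 0 0 0.3" --pt "0 0.12 0 0 0 0 0.27" --pt "0 0.12 0 0 0 0 0.26" --pt "0 0.12 0 0 0 0 0.25" --pt "0 0.12 0 0 0 0 0.25" --pt "0 0.12 0 0 0 0 0.25"

```text
clock: 3.7
tool_pos: [603.4, 15.2, 251.4]
tool_rot: [[0.984, -0.177, 0.0], [-0.177, -0.984, -0.0], [0.0, 0.0, -1.0]]
ft_force: [-0.3, 1.1, -0.2]
opening: 22.9
grasp_force: 0.0
```

>>> play_rows --pt "0 0.12 0 0 0 0 0.24" --pt "0 0.12 0 0 0 0 0.23" --pt "0 0.12 0 0 0 0 0.23" --pt "0 0.12 0 0 0 0 0.23"

```text
clock: 4.03
tool_pos: [603.2, 14.0, 251.4]
tool_rot: [[0.984, -0.177, 0.0], [-0.177, -0.984, -0.0], [0.0, 0.0, -1.0]]
ft_force: [-0.1, 0.0, 0.5]
opening: 21.5
grasp_force: 0.0
```

```bash
python3 - <<'E'
from h import *
im,d,p,Rw,c=cam('wrist'); st(); save(cv2.resize(im[200:400,220:440],None,fx=3,fy=3),'w3')
E
```

```text
UVz [591.6 118.5 251.3] F [-0.1 -0.4  0.7] open 21.3 g 0.0 t 4.0833
```

View pics/w3.png

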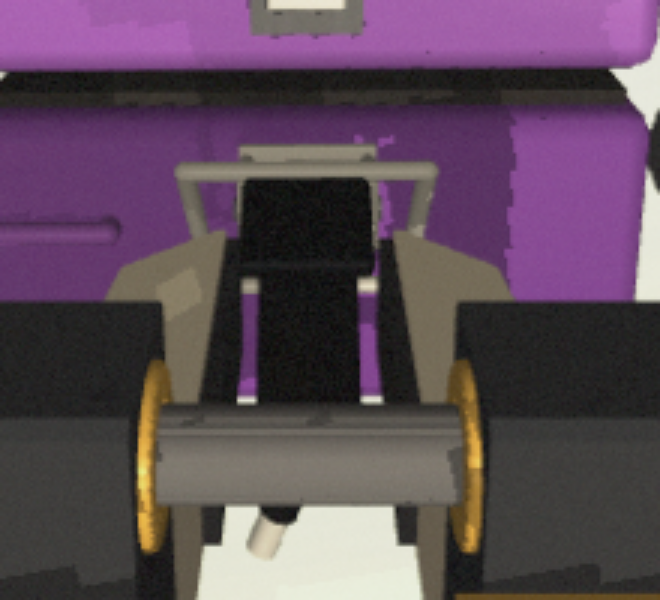

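The image shows the tab at (308,225) apparently between the pads, but the fingertips at (225,240) and (395,240) lie lower in the picture than I expected.

```bash
python3 - <<'E'
from h import *
im,d,p,Rw,c=cam('wrist'); st()
T=np.linalg.inv(np.array(p['tool_from_camera']))
for q in ([0,0,14],[9.5,0,14],[9.5,-11,14],[-9.5,0,14],[0,0,-5],[9.5,-11,-5]):
    r=T[:3,:3]@q+T[:3,3]; print(q,np.round([p['fx']*r[0]/r[2]+p['cx'],p['fy']*r[1]/r[2]+p['cy'],r[2]],1))
P=cloud(d,p,Rw,c); A=np.array(manip.sense()['tool_rot']); Q=(P-manip.sense()['tool_pos'])@A
for col in (288,292,296,308,323,348,354,358,364):
    print(col,[ (v,Q[v,col].round(0).astype(int).tolist(),int(im[v,col].max())) for v in range(256,336,8)])
E
```

```text
UVz [591.6 118.5 251.4] F [-0.2 -0.5  0.9] open 21.5 g 0.0 t 4.1333
[0, 0, 14] [324.3 268.5 208.2]
[9.5, 0, 14] [324.3 252.6 205.4]
[9.5, -11, 14] [304.3 252.5 205.4]
[-9.5, 0, 14] [324.2 284.1 211.1]
[0, 0, -5] [324.4 283.3 190.1]
[9.5, -11, -5] [302.5 266.  187.3]
288 [(256, [6, -20, 17], 137), (264, [-30, -28, 93], 97), (272, [-12, -23, 36], 87), (280, [11, -16, -24], 118), (288, [11, -16, -33], 117), (296, [11, -15, -40], 116), (304, [11, -14, -47], 116), (312, [11, -14, -54], 113), (320, [9, -14, -56], 68), (328, [10, -13, -62], 27)]
292 [(256, [6, -18, 18], 140), (264, [-29, -25, 91], 109), (272, [-37, -25, 93], 99), (280, [11, -15, -24], 116), (288, [11, -14, -33], 117), (296, [9, -14, -37], 70), (304, [9, -13, -44], 27), (312, [10, -13, -51], 28), (320, [9, -12, -56], 25), (328, [9, -12, -61], 34)]
296 [(256, [6, -16, 18], 139), (264, [-30, -22, 93], 111), (272, [-36, -22, 92], 96), (280, [10, -13, -22], 30), (288, [9, -13, -29], 33), (296, [9, -12, -36], 30), (304, [9, -12, -44], 32), (312, [7, -11, -46], 29), (320, [3, -11, -46], 20), (328, [1, -11, -48], 32)]
308 [(256, [6
[... 867 characters left out ...]
118), (288, [10, 13, -32], 115), (296, [11, 12, -40], 103), (304, [9, 12, -43], 29), (312, [10, 11, -51], 30), (320, [9, 11, -56], 33), (328, [9, 10, -61], 32)]
358 [(256, [6, 19, 17], 145), (264, [-2, 20, 25], 92), (272, [-10, 21, 32], 102), (280, [11, 15, -24], 114), (288, [11, 14, -32], 117), (296, [82, -1, -178], 116), (304, [11, 13, -47], 118), (312, [12, 12, -54], 118), (320, [11, 12, -58], 96), (328, [9, 12, -61], 30)]
364 [(256, [5, 23, 20], 130), (264, [-30, 31, 92], 108), (272, [-36, 32, 92], 98), (280, [-43, 32, 92], 99), (288, [11, 17, -33], 117), (296, [10, 16, -39], 116), (304, [11, 15, -47], 115), (312, [11, 15, -53], 114), (320, [11, 14, -59], 117), (328, [11, 14, -65], 117)]
```

The depth data puts the visible fingertips at about tool z = -20 mm, not +14. That fits the pads closing to 21.5 mm without touching the 24 mm tab. I'll open, measure the tip level, and descend in small steps while watching the force.

>>> play_rows --pt "0 -0.1 0 0 0 0 0.36" --pt "0 -0.1 0 0 0 0 0.36" --pt "0 -0.1 0 0 0 0 0.36" --pt "0 -0.1 0 0 0 0 0.36"

```text
clock: 4.47
tool_pos: [603.4, 15.1, 251.4]
tool_rot: [[0.984, -0.177, -0.0], [-0.177, -0.984, -0.0], [0.0, 0.0, -1.0]]
ft_force: [-0.2, -0.4, 0.5]
opening: 32.7
grasp_force: 0.0
```

```bash
cat >> h.py <<'E'
def look(): 
    im,d,p,Rw,c=cam('wrist'); st(); P=cloud(d,p,Rw,c); s=manip.sense(); A=np.array(s['tool_rot']); Q=(P-s['tool_pos'])@A
    return im,d,P,Q
E
python3 - <<'E'
from h import *
im,d,P,Q=look()
for sg in (-1,1):
    m=(d>0)&(sg*Q[...,1]>8)&(abs(Q[...,1])<45)&(Q[...,0]>-15)&(Q[...,0]<15)&(Q[...,2]<4)
    q=Q[m]; print(m.sum(),np.percentile(q[:,2],[90,98,99.5,100]).round(1)); 
    t=q[q[:,2]>np.percentile(q[:,2],97)]; print(t.mean(0).round(1), t.min(0).round(1),t.max(0).round(1))
E
```

```text
UVz [591.6 119.5 251.3] F [ 0.2  0.1 -0. ] open 32.9 g 0.0 t 4.5167
2929 [-26.5  -0.1   2.9   3.9]
[ -1.3 -10.1   0.9] [ -6.7 -12.4  -2.1] [ 0.8 -8.   3.9]
2875 [-27.7  -1.5   2.4   4. ]
[-1.8  9.7  0.1] [-5.8  8.  -3. ] [ 1.1 11.5  4. ]
```

>>> play_rows --pt "0 0 0.2 0 0 0 0.36" --pt "0 0 0.4 0 0 0 0.36" --pt "0 0 0.6 0 0 0 0.36" --pt "0 0 0.6 0 0 0 0.36"

```text
clock: 4.85
tool_pos: [603.1, 14.9, 244.7]
tool_rot: [[0.984, -0.177, -0.001], [-0.177, -0.984, -0.0], [-0.001, 0.0, -1.0]]
ft_force: [0.3, -0.0, 0.1]
opening: 33.1
grasp_force: 0.0
```

```bash
python3 - <<'E'
from h import *
im,d,P,Q=look()
for sg in (-1,1):
    m=(d>0)&(sg*Q[...,1]>14)&(abs(Q[...,1])<50)&(Q[...,0]>-15)&(Q[...,0]<15)&(Q[...,2]<4)
    q=Q[m]; t=q[q[:,2]>np.percentile(q[:,2],97)]; print(t.mean(0).round(1), t.min(0).round(1),t.max(0).round(1))
E
```

```text
UVz [591.4 119.4 245. ] F [-0.4 -0.4  1. ] open 33.3 g 0.0 t 4.9
[  5.9 -19.2 -22.5] [ -8.7 -25.  -24.3] [ 11.2 -17.3 -19.7]
[  6.   17.5 -22.3] [ -8.4  15.5 -24.2] [ 11.1  23.2 -19.3]
```

>>> play_rows --pt "0 0 0.5 0 0 0 0.36" --pt "0 0 1.0 0 0 0 0.36" --pt "0 0 1.4 0 0 0 0.36" --pt "0 0 1.7 0 0 0 0.36" --pt "0 0 2.0 0 0 0 0.36" --pt "0 0 2.2 0 0 0 0.36" --pt "0 0 2.3 0 0 0 0.36" --pt "0 0 2.3 0 0 0 0.36"

```text
clock: 5.57
tool_pos: [603.3, 15.0, 222.1]
tool_rot: [[0.984, -0.177, -0.0], [-0.177, -0.984, -0.0], [-0.0, 0.0, -1.0]]
ft_force: [-0.2, -1.1, -0.4]
opening: 33.2
grasp_force: 0.0
```

```bash
python3 - <<'E'
from h import *
im,d,P,Q=look(); save(cv2.resize(im[200:400,220:440],None,fx=3,fy=3),'w4')
for sg in (-1,1):
    m=(d>0)&(sg*Q[...,1]>14)&(abs(Q[...,1])<50)&(Q[...,0]>8)&(Q[...,0]<15)&(Q[...,2]<-12)
    q=Q[m]; t=q[q[:,2]>np.percentile(q[:,2],97)]; print(t.mean(0).round(1), t.min(0).round(1),t.max(0).round(1))
E
```

```text
UVz [591.6 119.5 222.3] F [-0.1 -0.4  0. ] open 33.0 g 0.0 t 5.6167
[  9.9 -20.4 -22.7] [  8.6 -25.1 -24.3] [ 11.2 -17.4 -19.8]
[ 10.   18.7 -22.7] [  8.4  15.6 -24.6] [ 11.5  23.2 -19.5]
```

View pics/w4.png

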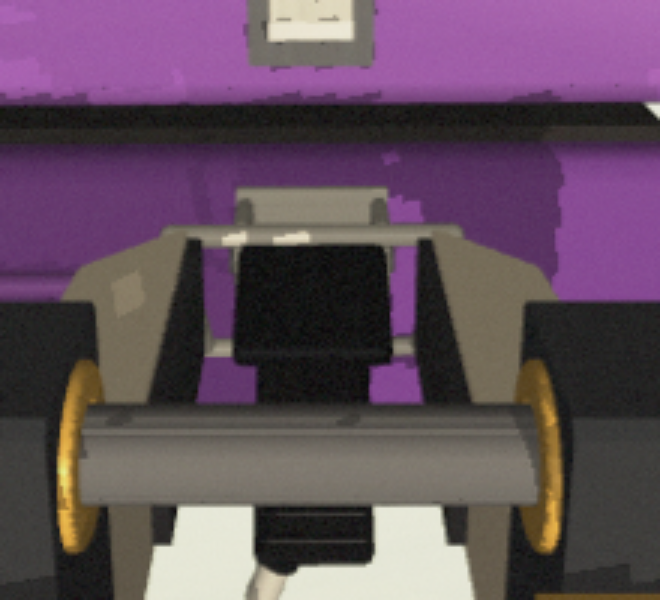

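The tips are now level with the tab, which sits at (313,300), centred between the pads and just above the bar.

>>> play_rows --pt "0 0 0.3 0 0 0 0.32" --pt "0 0 0.3 0 0 0 0.29" --pt "0 0 0.3 0 0 0 0.27" --pt "0 0 0.3 0 0 0 0.26" --pt "0 0 0.3 0 0 0 0.255" --pt "0 0 0.3 0 0 0 0.25" --pt "0 0 0.3 0 0 0 0.25"

```text
clock: 6.2
tool_pos: [603.3, 14.7, 219.4]
tool_rot: [[0.984, -0.178, -0.0], [-0.178, -0.984, -0.0], [-0.0, 0.0, -1.0]]
ft_force: [-0.8, -0.6, -0.4]
opening: 23.2
grasp_force: 24.2
```

>>> play_rows --pt "0.4 0 0.5 0 0 0 0.25" --pt "0.8 0 1.0 0 0 0 0.25" --pt "1.2 0 1.5 0 0 0 0.25" --pt "1.6 0 2.0 0 0 0 0.25" --pt "2.0 0 2.5 0 0 0 0.25" --pt "2.4 0 2.9 0 0 0 0.25" --pt "2.8 0 3.4 0 0 0 0.25" --pt "3.2 0 3.8 0 0 0 0.25" --pt "3.5 0 4.2 0 0 0 0.25" --pt "3.7 0 4.4 0 0 0 0.25" --pt "3.7 0 4.4 0 0 0 0.25"

```text
clock: 7.12
tool_pos: [639.9, 8.3, 174.6]
tool_rot: [[0.984, -0.177, -0.001], [-0.177, -0.984, 0.0], [-0.001, 0.0, -1.0]]
ft_force: [-2.8, -1.3, 1.3]
opening: 22.9
grasp_force: 24.7
```

```bash
python3 - <<'E'
from h import *
im,d,P,Q=look(); save(cv2.resize(im[60:320,220:440],None,fx=2.3,fy=2.3),'w5')
U=P[...,:2]@ex; V=P[...,:2]@ey; z=P[...,2]
m=(U>580)&(U<660)&(abs(abs(V-119.5)-20)<4)&(z>165)&(z<215)&(im.min(2)>80)&(d>0)
print(m.sum(), [(x,y) for x,y in zip(U[m].round(0)[::8],z[m].round(0)[::8])])
E
```

```text
UVz [628.7 119.4 175.1] F [-2.8 -1.9  1.4] open 23.4 g 24.7 t 7.1667
595 [(np.float64(639.0), np.float64(195.0)), (np.float64(640.0), np.float64(198.0)), (np.float64(640.0), np.float64(200.0)), (np.float64(639.0), np.float64(198.0)), (np.float64(640.0), np.float64(200.0)), (np.float64(640.0), np.float64(201.0)), (np.float64(639.0), np.float64(199.0)), (np.float64(640.0), np.float64(202.0)), (np.float64(639.0), np.float64(200.0)), (np.float64(640.0), np.float64(201.0)), (np.float64(640.0), np.float64(202.0)), (np.float64(640.0), np.float64(202.0)), (np.float64(640.0), np.float64(203.0)), (np.float64(639.0), np.float64(201.0)), (np.float64(640.0), np.float64(204.0)), (np.float64(640.0), np.float64(203.0)), (np.float64(639.0), np.float64(202.0)), (np.float64(640.0), np.float64(203.0)), (np.float64(640.0), np.float64(204.0)), (np.float64(639.0), np.float64(204.0)), (np.float64(639.0), np.float64(204.0)), (np.float64(640.0), np.float64(205.0)), (np.float64(640.0), np.float64(206.0)), (np.float64(640.0), np.float64(206.0)), (np.float64(640.0), np.float64(205.0)), (np.float64(639.0), np.flo
[... 1273 characters left out ...]
 np.float64(211.0)), (np.float64(640.0), np.float64(212.0)), (np.float64(640.0), np.float64(213.0)), (np.float64(639.0), np.float64(211.0)), (np.float64(639.0), np.float64(211.0)), (np.float64(639.0), np.float64(213.0)), (np.float64(640.0), np.float64(213.0)), (np.float64(640.0), np.float64(214.0)), (np.float64(640.0), np.float64(214.0)), (np.float64(640.0), np.float64(214.0)), (np.float64(639.0), np.float64(213.0)), (np.float64(640.0), np.float64(214.0)), (np.float64(639.0), np.float64(214.0)), (np.float64(639.0), np.float64(214.0)), (np.float64(639.0), np.float64(214.0)), (np.float64(639.0), np.float64(214.0)), (np.float64(639.0), np.float64(215.0)), (np.float64(639.0), np.float64(215.0))]
```

View pics/w5.png

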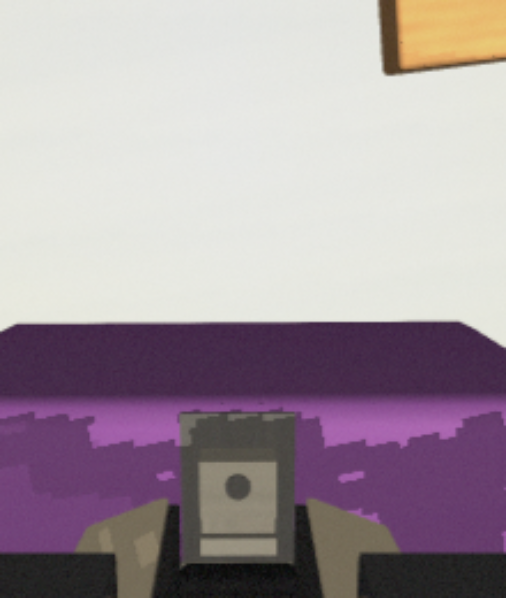

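The crop shows the keeper at (238,500) with its slot line at about row 537 and the tab top just below at row 567, still held between the fingers. The bar itself is hidden.

```bash
python3 - <<'E'
from h import *
im,d,P,Q=look()
U=P[...,:2]@ex; V=P[...,:2]@ey
for v in range(254,330,2): print(v,U[v,316].round(1),P[v,316,2].round(1),im[v,316].max(),'|',U[v,330].round(1),P[v,330,2].round(1),im[v,330].max())
E
```

```text
UVz [628.7 119.4 175.4] F [-2.9 -2.2  0.8] open 23.4 g 24.7 t 7.2167
254 636.0 157.4 77 | 635.7 156.8 80
256 636.3 161.4 86 | 636.2 161.3 85
258 636.3 164.3 83 | 636.8 165.6 85
260 635.8 166.1 113 | 636.8 168.5 119
262 635.6 168.4 143 | 635.3 167.6 143
264 634.4 168.3 145 | 634.3 168.1 144
266 633.0 167.7 142 | 633.3 168.3 144
268 631.8 167.5 142 | 631.8 167.7 144
270 631.0 168.5 146 | 631.0 168.5 143
272 629.1 166.9 143 | 629.6 167.9 142
274 628.9 169.0 143 | 628.3 167.8 140
276 627.8 169.0 141 | 627.3 168.0 138
278 626.4 168.7 142 | 626.4 168.7 140
280 625.1 168.4 148 | 624.7 167.5 143
282 624.0 168.5 140 | 624.1 168.9 143
284 622.8 168.6 143 | 622.7 168.3 143
286 618.7 162.5 144 | 618.1 161.3 144
288 617.0 161.6 145 | 617.4 162.5 144
290 616.0 162.1 141 | 616.2 162.6 139
292 615.6 163.7 74 | 616.5 165.6 76
294 616.9 168.7 155 | 616.7 168.4 152
296 616.1 169.6 153 | 615.8 169.1 155
298 614.5 168.7 155 | 614.7 169.2 153
300 613.6 169.4 151 | 613.5 169.3 145
302 606.3 158.1 78 | 606.8 159.1 71
304 621.0 187.7 69 | 620.8 187.2 72
306 625.5 197.7 23 | 625.4 197.6 17
308 627.5 203.4 11 | 628.4 205.0 18
310 629.5 208.7 27 | 629.7 209.1 26
312 629.4 210.2 25 | 629.7 210.7 26
314 628.8 210.9 32 | 628.6 210.5 27
316 628.3 211.6 29 | 627.7 210.7 27
318 626.7 210.6 24 | 627.2 211.5 22
320 586.3 144.5 25 | 587.0 145.8 18
322 587.3 148.5 25 | 586.0 146.5 29
324 585.4 147.7 43 | 585.8 148.5 34
326 584.6 148.8 41 | 584.8 149.1 36
328 583.4 149.2 42 | 583.6 149.6 35
```

>>> play_rows --pt "0.3 0 0.3 0 0 0 0.25" --pt "0.6 0 0.6 0 0 0 0.25" --pt "0.8 0 0.9 0 0 0 0.25" --pt "0.9 0 1.1 0 0 0 0.25" --pt "0.9 0 1.2 0 0 0 0.25" --pt "0.9 0 1.2 0 0 0 0.25"

```text
clock: 7.72
tool_pos: [649.3, 6.7, 163.3]
tool_rot: [[0.984, -0.177, 0.001], [-0.177, -0.984, -0.0], [0.001, -0.0, -1.0]]
ft_force: [0.1, -2.1, 1.6]
opening: 23.1
grasp_force: 24.9
```

```bash
cat >> h.py <<'E'
def prof():
    im,d,P,Q=look(); U=P[...,:2]@ex; V=P[...,:2]@ey; s=manip.sense()
    m=(d>0)&(abs(V-119.5)<8)&(U>604)&(U<660)&(P[...,2]>155)&(P[...,2]<230)
    vs=np.unique(np.argwhere(m)[:,0]); dark=im.max(2)<50
    for v in vs[::2]:
        k=m[v]; print(v,np.median(U[v][k]).round(1),np.median(P[v][k][:,2]).round(1),int(np.median(im[v][k].max(1))),end='|')
    print()
E
python3 - <<'E'
from h import *
prof()
E
```

```text
UVz [638.3 119.4 163.5] F [ 0.6 -2.2  1.4] open 23.0 g 24.9 t 7.7667
262 644.5 155.0 82|264 644.0 156.7 75|266 642.8 156.4 74|268 641.7 156.7 75|270 640.5 156.6 75|272 639.5 156.8 74|274 638.3 156.9 75|276 637.1 156.7 75|278 636.0 157.0 75|280 635.9 159.2 84|282 636.2 162.3 84|284 636.4 165.2 83|286 636.4 167.6 115|288 635.4 167.8 143|290 634.3 168.0 144|292 633.2 168.0 142|294 632.2 168.3 142|296 631.1 168.3 141|298 630.1 168.6 140|300 629.0 168.8 138|302 627.7 168.3 137|304 626.5 168.4 142|306 625.3 168.2 144|308 639.8 196.5 20|310 639.4 197.4 23|312 638.6 197.9 30|314 637.9 198.4 30|316 636.9 198.3 21|318 630.0 188.2 29|320 617.1 168.3 106|322 616.2 168.7 150|324 615.2 169.0 150|326 614.2 169.4 150|328 606.4 158.8 91|330 605.2 158.9 75|
```

>>> play_rows --pt "0.05 0 0.2 0 0 0 0.25" --pt "0.1 0 0.4 0 0 0 0.25" --pt "0.1 0 0.5 0 0 0 0.25" --pt "0.1 0 0.5 0 0 0 0.25"

```text
clock: 8.1
tool_pos: [649.8, 6.6, 158.2]
tool_rot: [[0.984, -0.177, 0.0], [-0.177, -0.984, -0.0], [0.0, -0.0, -1.0]]
ft_force: [-0.3, -1.3, 0.9]
opening: 23.3
grasp_force: 24.7
```

>>> play_rows --pt "0 0 0.05 0 0 0 0.25" --pt "0 0 0.1 0 0 0 0.25" --pt "0 0 0.1 0 0 0 0.25"

```text
clock: 8.35
tool_pos: [649.8, 6.7, 157.4]
tool_rot: [[0.984, -0.177, 0.0], [-0.177, -0.984, 0.0], [0.0, -0.0, -1.0]]
ft_force: [0.5, -1.8, 2.3]
opening: 23.1
grasp_force: 24.7
```

>>> play_rows --pt "0 0 0.05 0 0 0 0.25" --pt "0 0 0.05 0 0 0 0.25"

```text
clock: 8.52
tool_pos: [649.8, 6.6, 156.9]
tool_rot: [[0.984, -0.177, 0.0], [-0.177, -0.984, -0.0], [0.0, 0.0, -1.0]]
ft_force: [0.7, -1.6, 1.9]
opening: 23.2
grasp_force: 24.6
```

>>> play_rows --pt "0 0 0.05 0 0 0 0.25" --pt "0 0 0.1 0 0 0 0.25" --pt "0 0 0.1 0 0 0 0.25"

```text
clock: 8.77
tool_pos: [649.6, 6.7, 155.7]
tool_rot: [[0.984, -0.177, -0.0], [-0.177, -0.984, -0.0], [-0.0, 0.0, -1.0]]
ft_force: [0.2, -1.9, 1.8]
opening: 23.3
grasp_force: 24.6
```

```bash
python3 - <<'E'
from h import *
prof()
E
```

```text
UVz [638.6 119.4 155.8] F [ 0.9 -0.6  2.4] open 23.0 g 24.6 t 8.8167
269 644.3 155.7 55|271 643.5 156.4 75|273 642.4 156.6 75|275 641.3 156.6 75|277 640.2 156.7 75|279 639.1 156.7 75|281 638.0 156.7 75|283 637.0 156.9 75|285 635.8 156.8 78|287 635.9 159.5 83|289 636.1 162.2 83|291 636.3 164.8 84|293 636.4 167.3 93|295 635.6 167.9 142|297 634.7 168.2 143|299 633.6 168.1 143|301 632.6 168.4 141|303 631.6 168.5 140|305 630.5 168.5 134|307 640.6 188.8 21|309 640.0 189.5 23|311 639.4 190.2 30|313 638.7 190.6 25|315 637.5 190.2 21|317 634.3 186.4 21|319 630.3 181.5 19|321 626.3 176.5 50|323 616.4 162.0 139|325 615.5 162.5 90|327 616.5 166.0 73|329 617.0 168.7 150|331 616.0 168.9 150|333 614.9 169.1 145|
```

>>> play_rows --pt "0 0 0.05 0 0 0 0.25" --pt "0 0 0.1 0 0 0 0.25" --pt "0 0 0.1 0 0 0 0.25"

```text
clock: 9.07
tool_pos: [649.7, 6.7, 155.3]
tool_rot: [[0.984, -0.177, 0.0], [-0.177, -0.984, -0.0], [0.0, 0.0, -1.0]]
ft_force: [-1.7, -1.8, 5.6]
opening: 23.4
grasp_force: 24.6
```

>>> play_rows --pt "-0.05 0 0 0 0 0 0.25" --pt "-0.1 0 0.0 0 0 0 0.25" --pt "-0.1 0 0.0 0 0 0 0.25"

```text
clock: 9.32
tool_pos: [649.5, 6.7, 155.5]
tool_rot: [[0.984, -0.178, 0.002], [-0.178, -0.984, -0.0], [0.002, -0.0, -1.0]]
ft_force: [2.7, -1.6, 5.1]
opening: 23.2
grasp_force: 24.6
```

>>> play_rows --pt "-0.05 0 0 0 0 0 0.25" --pt "-0.1 0 0.0 0 0 0 0.25" --pt "-0.1 0 0.0 0 0 0 0.25"

```text
clock: 9.57
tool_pos: [648.6, 6.9, 155.5]
tool_rot: [[0.984, -0.178, 0.002], [-0.178, -0.984, -0.0], [0.002, -0.0, -1.0]]
ft_force: [3.3, -2.3, 6.2]
opening: 22.9
grasp_force: 24.6
```

>>> play_rows --pt "-0.05 0 0 0 0 0 0.25" --pt "-0.1 0 0.0 0 0 0 0.25" --pt "-0.1 0 0.0 0 0 0 0.25"

```text
clock: 9.82
tool_pos: [646.2, 7.2, 154.6]
tool_rot: [[0.984, -0.177, -0.001], [-0.177, -0.984, 0.0], [-0.001, 0.0, -1.0]]
ft_force: [1.2, -0.8, 2.8]
opening: 23.5
grasp_force: 24.6
```

>>> play_rows --pt "0 0 0.05 0 0 0 0.25" --pt "0 0 0.1 0 0 0 0.25" --pt "0 0 0.1 0 0 0 0.25"

```text
clock: 10.07
tool_pos: [646.1, 7.2, 153.3]
tool_rot: [[0.984, -0.177, -0.001], [-0.177, -0.984, -0.0], [-0.001, 0.0, -1.0]]
ft_force: [-0.8, -1.2, 2.8]
opening: 23.2
grasp_force: 24.5
```

>>> play_rows --pt "0 0 0.05 0 0 0 0.25" --pt "0 0 0.1 0 0 0 0.25" --pt "0 0 0.1 0 0 0 0.25"

```text
clock: 10.32
tool_pos: [646.2, 7.3, 152.5]
tool_rot: [[0.984, -0.177, -0.001], [-0.177, -0.984, -0.0], [-0.001, 0.0, -1.0]]
ft_force: [-1.3, -0.8, 1.6]
opening: 23.3
grasp_force: 24.4
```

```bash
python3 - <<'E'
from h import *
prof()
E
```

```text
UVz [635.1 119.3 152.5] F [-1.7 -0.9  2.3] open 23.3 g 24.4 t 10.3667
263 645.2 155.2 100|266 644.1 156.4 75|268 643.0 156.5 75|270 642.0 156.6 74|272 640.9 156.5 75|274 639.9 156.7 75|276 638.8 156.9 75|278 637.8 157.0 74|280 636.7 157.1 74|282 635.8 157.5 83|284 635.9 160.0 83|286 636.2 162.9 84|288 636.3 165.3 83|290 636.3 167.6 127|292 635.3 167.6 142|294 634.3 167.9 144|296 633.2 167.9 142|298 632.4 168.3 141|300 631.5 168.6 140|302 630.4 168.5 139|304 629.2 168.3 140|306 637.0 184.6 46|308 636.9 186.1 22|310 636.3 186.8 26|312 635.4 186.9 28|314 634.6 187.2 23|316 632.3 185.0 20|318 629.4 181.7 21|320 625.9 177.5 19|322 622.6 173.8 50|324 618.4 168.9 89|326 617.2 168.7 126|328 616.2 168.8 150|330 615.3 169.2 150|332 614.2 169.4 150|334 606.3 158.8 81|
```

>>> play_rows --pt "0 0 0.05 0 0 0 0.25" --pt "0 0 0.1 0 0 0 0.25" --pt "0 0 0.15 0 0 0 0.25" --pt "0 0 0.15 0 0 0 0.25"

```text
clock: 10.7
tool_pos: [646.5, 7.2, 151.1]
tool_rot: [[0.984, -0.177, -0.0], [-0.177, -0.984, -0.0], [-0.0, 0.0, -1.0]]
ft_force: [-3.0, -1.3, 1.6]
opening: 23.0
grasp_force: 24.2
```

>>> play_rows --pt "0 0 0.05 0 0 0 0.25" --pt "0 0 0.1 0 0 0 0.25" --pt "0 0 0.1 0 0 0 0.25"

```text
clock: 10.95
tool_pos: [646.7, 7.2, 150.3]
tool_rot: [[0.984, -0.177, -0.0], [-0.177, -0.984, -0.0], [-0.0, 0.0, -1.0]]
ft_force: [-2.7, -0.3, 2.0]
opening: 23.1
grasp_force: 24.0
```

>>> play_rows --pt "0 0 0.05 0 0 0 0.25" --pt "0 0 0.1 0 0 0 0.25" --pt "0 0 0.1 0 0 0 0.25"

```text
clock: 11.2
tool_pos: [646.8, 7.1, 149.3]
tool_rot: [[0.984, -0.177, 0.0], [-0.177, -0.984, -0.0], [0.0, 0.0, -1.0]]
ft_force: [-1.5, -1.4, 1.9]
opening: 23.0
grasp_force: 23.9
```

```bash
python3 - <<'E'
from h import *
prof()
E
```

```text
UVz [635.8 119.3 149.3] F [-1.9 -1.4  1.3] open 23.3 g 23.9 t 11.25
269 644.4 156.3 58|271 643.5 156.6 75|273 642.4 156.5 75|275 641.4 156.6 75|277 640.3 156.7 74|279 639.3 156.8 75|281 638.3 157.1 74|283 637.0 156.6 75|285 636.1 157.0 76|287 635.9 159.0 83|289 636.1 161.6 84|291 636.3 164.1 84|293 636.3 166.2 86|295 635.9 167.4 142|297 635.0 167.8 143|299 633.9 167.7 144|301 633.0 168.1 142|303 632.1 168.4 140|305 630.9 168.1 134|307 637.6 182.2 21|309 637.1 183.0 24|311 636.5 183.6 28|313 635.6 183.8 24|315 634.1 182.9 22|317 631.7 180.5 20|319 628.7 177.1 20|321 626.0 174.4 21|323 623.2 171.6 27|325 619.4 167.1 131|327 615.5 162.6 89|329 616.4 165.8 73|331 617.1 168.8 134|333 615.9 168.7 145|
```

>>> play_rows --pt "0 0 0.05 0 0 0 0.25" --pt "0 0 0.1 0 0 0 0.25" --pt "0 0 0.1 0 0 0 0.25"

```text
clock: 11.5
tool_pos: [646.9, 7.1, 148.3]
tool_rot: [[0.984, -0.177, 0.0], [-0.177, -0.984, -0.0], [0.0, -0.0, -1.0]]
ft_force: [-0.6, -1.0, 1.6]
opening: 23.1
grasp_force: 23.7
```

>>> play_rows --pt "0 0 0.05 0 0 0 0.25" --pt "0 0 0.1 0 0 0 0.25" --pt "0 0 0.1 0 0 0 0.25"

```text
clock: 11.75
tool_pos: [646.9, 7.1, 147.5]
tool_rot: [[0.984, -0.177, 0.0], [-0.177, -0.984, -0.0], [0.0, 0.0, -1.0]]
ft_force: [-1.5, -0.8, 3.3]
opening: 23.2
grasp_force: 23.6
```

>>> play_rows --pt "0 0 0.05 0 0 0 0.25" --pt "0 0 0.05 0 0 0 0.25" --pt "0 0 0.05 0 0 0 0.25"

```text
clock: 12.0
tool_pos: [647.0, 7.1, 147.4]
tool_rot: [[0.984, -0.177, 0.001], [-0.177, -0.984, -0.0], [0.001, -0.0, -1.0]]
ft_force: [-2.2, -2.2, 6.1]
opening: 23.2
grasp_force: 23.6
```

>>> play_rows --pt "-0.05 0 0 0 0 0 0.25" --pt "-0.1 0 0 0 0 0 0.25" --pt "-0.1 0 0 0 0 0 0.25"

```text
clock: 12.25
tool_pos: [646.8, 7.2, 147.5]
tool_rot: [[0.984, -0.178, 0.002], [-0.178, -0.984, -0.0], [0.002, -0.0, -1.0]]
ft_force: [2.2, -2.2, 5.1]
opening: 23.3
grasp_force: 23.7
```

```bash
python3 - <<'E'
from h import *
prof()
E
```

```text
UVz [635.7 119.4 147.4] F [ 2.7 -1.9  4.7] open 23.2 g 23.7 t 12.3
270 644.4 155.7 51|272 643.7 156.6 75|274 642.7 156.7 75|276 641.6 156.6 75|278 640.6 156.8 75|280 639.5 156.6 75|282 638.5 156.8 74|284 637.5 157.0 74|286 636.3 156.9 75|288 635.9 158.1 84|290 636.0 160.6 84|292 636.1 163.0 84|294 636.2 165.4 83|296 636.3 167.7 128|298 635.4 167.9 143|300 634.3 167.8 144|302 633.3 167.9 142|304 632.3 168.0 137|306 637.9 180.0 20|308 637.4 181.0 23|310 636.7 181.5 25|312 636.0 181.9 24|314 634.8 181.6 21|316 632.5 179.4 21|318 630.1 176.9 22|320 627.8 174.7 22|322 625.0 171.8 20|324 622.5 169.4 37|326 619.0 165.5 130|328 615.8 162.1 136|330 616.1 164.5 75|332 617.0 167.6 82|334 616.6 168.8 94|
```

>>> play_rows --pt "-0.05 0 0 0 0 0 0.25" --pt "-0.1 0 0 0 0 0 0.25" --pt "-0.1 0 0 0 0 0 0.25"

```text
clock: 12.55
tool_pos: [645.9, 7.4, 147.5]
tool_rot: [[0.984, -0.178, 0.003], [-0.178, -0.984, -0.0], [0.003, -0.0, -1.0]]
ft_force: [2.7, -2.1, 6.0]
opening: 23.0
grasp_force: 23.7
```

>>> play_rows --pt "-0.05 0 0 0 0 0 0.25" --pt "-0.1 0 0 0 0 0 0.25" --pt "-0.1 0 0 0 0 0 0.25"

```text
clock: 12.8
tool_pos: [645.1, 7.5, 147.6]
tool_rot: [[0.984, -0.178, 0.003], [-0.178, -0.984, -0.0], [0.003, -0.0, -1.0]]
ft_force: [3.4, -1.8, 6.3]
opening: 23.4
grasp_force: 23.8
```

>>> play_rows --pt "-0.05 0 0 0 0 0 0.25" --pt "-0.1 0 0 0 0 0 0.25" --pt "-0.1 0 0 0 0 0 0.25"

```text
clock: 13.05
tool_pos: [644.5, 7.6, 147.7]
tool_rot: [[0.984, -0.178, 0.004], [-0.178, -0.984, -0.0], [0.004, -0.001, -1.0]]
ft_force: [5.0, -3.0, 5.8]
opening: 23.2
grasp_force: 23.8
```

```bash
python3 - <<'E'
from h import *
prof()
E
```

```text
UVz [633.4 119.4 147.8] F [ 4.5 -1.7  5.4] open 23.1 g 23.8 t 13.1
264 644.9 155.1 98|266 644.5 156.6 65|268 643.4 156.6 75|270 642.4 156.8 75|272 641.3 156.6 74|274 640.2 156.7 75|276 639.2 156.8 75|278 638.2 156.8 74|280 637.1 156.9 74|282 636.1 157.1 76|284 635.3 157.6 84|286 635.6 160.4 84|288 635.8 163.2 84|290 635.8 165.4 84|292 636.0 167.9 129|294 634.9 167.8 143|296 634.0 167.9 143|298 632.9 167.9 142|300 632.0 168.2 141|302 631.0 168.3 142|304 630.0 168.4 138|306 635.5 180.3 20|308 635.0 181.2 22|310 634.3 181.7 25|312 633.6 182.2 25|314 632.4 181.9 20|316 630.4 180.0 23|318 627.7 177.2 22|320 625.2 174.7 20|322 622.6 172.0 22|324 619.9 169.3 54|326 616.4 165.4 120|328 616.3 167.1 80|330 616.2 168.7 150|332 615.2 168.8 150|334 614.3 169.2 94|
```

>>> play_rows --pt "0 0 0 0 0 0 0.27" --pt "0 0 0 0 0 0 0.3" --pt "0 0 0 0 0 0 0.36" --pt "0 0 0 0 0 0 0.36" --pt "0 0 -0.3 0 0 0 0.36" --pt "0 0 -1 0 0 0 0.36" --pt "0 0 -2.5 0 0 0 0.36" --pt "0 0 -5 0 0 0 0.36" --pt "0 0 -8 0 0 0 0.36" --pt "0 0 -11 0 0 0 0.3" --pt "0 0 -12.5 0 0 0 0.2" --pt "0 0 -12.5 0 0 0 0"

```text
clock: 14.1
tool_pos: [644.7, 8.6, 277.1]
tool_rot: [[0.984, -0.177, 0.007], [-0.177, -0.984, 0.001], [0.007, -0.002, -1.0]]
ft_force: [-0.7, -0.6, -0.6]
opening: 18.8
grasp_force: 0.0
```

```bash
python3 - <<'E'
from h import *
im,d,P,Q=look(); save(im[150:450,160:480],'w6')
U=P[...,:2]@ex; V=P[...,:2]@ey; z=P[...,2]
m=(d>0)&(abs(V-119.5)<8)&(U>500)&(U<660)&(z>155)&(z<240)&(Q[...,2]>-10)
for v in np.unique(np.argwhere(m)[:,0])[::4]:
    k=m[v]; print(v,np.median(U[v][k]).round(1),np.median(z[v][k]).round(1),int(np.median(im[v][k].max(1))),end='|')
m=(U>600)&(U<635)&(abs(abs(V-119.5)-17)<4)&(z>160)&(z<180)&(im.min(2)>90)&(d>0)
print('\nbar',m.sum(),np.percentile(U[m],[5,50,95]),np.percentile(z[m],[5,50,95]))
E
```

```text
UVz [632.5 120.  274.5] F [-0.7  0.2 -0.5] open 15.0 g 0.0 t 14.15
205 644.8 155.2 140|209 641.7 156.4 115|213 638.4 156.9 115|217 635.6 159.2 92|221 634.5 167.6 219|225 635.3 181.7 26|229 632.2 182.2 23|233 627.4 177.0 23|237 622.4 171.7 23|241 617.0 165.6 132|245 614.8 169.2 156|249 607.5 158.5 76|253 603.6 157.7 111|257 600.1 158.2 155|261 595.7 156.2 121|279 579.2 157.1 135|283 576.1 158.4 138|287 573.4 160.8 213|291 569.3 160.3 206|295 565.7 160.8 141|299 567.9 172.5 22|303 565.4 174.9 30|307 564.1 179.3 21|311 562.8 183.6 21|315 561.4 187.5 20|319 560.0 191.4 20|323 558.8 195.4 24|327 557.4 199.2 23|331 556.2 202.9 23|369 543.5 231.7 28|
bar 92 [604.40131344 617.6575761  619.19400812] [163.8213889  165.27301931 170.45011289]
```

View pics/w6.png

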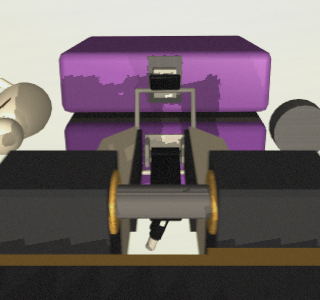

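Released cleanly. In the crop the crossbar is still seated in the keeper at (165,90) and the lever stands up at (160,175). Depth shows the bar top at z ≈ 165.5, inside the slot.

>>> play_rows --pt "-2 0 1 0 0 0 0" --pt "-4 0 2.5 0 0 0 0" --pt "-5.5 0 4 0 0 0 0" --pt "-5.6 0 5.5 0 0 0 0" --pt "-5.6 0 6.8 0 0 0 0" --pt "-5.6 0 6.8 0 0 0 0" --pt "-5.6 0 6.8 0 0 0 0"

```text
clock: 14.73
tool_pos: [586.7, 17.6, 202.8]
tool_rot: [[0.984, -0.177, -0.003], [-0.177, -0.984, -0.0], [-0.003, 0.001, -1.0]]
ft_force: [-0.1, 0.6, 0.6]
opening: 0.4
grasp_force: 0.0
```

```bash
python3 - <<'E'
from h import *
st(); tomove(W(561,119.5,206),-10)
E
```

```text
UVz [574.7 119.2 202.8] F [-0.2  0.6  0.6] open 0.4 g 0.0 t 14.7333
move [-1.38 -0.02 -0.31] [ 0.001  0.003 -0.004]
```

>>> play_rows --pt "-0.7 0 0 0 0 0 0" --pt "-1.4 0 0 0 0 0 0" --pt "-1.8 0 0 0 0 0 0" --pt "-2.15 0 0 0 0 0 0" --pt "-2.5 0 0 0 0 0 0" --pt "-2.8 0 0.15 0 0 0 0" --pt "-3.1 0 0.3 0 0 0 0"

```text
clock: 15.32
tool_pos: [557.4, 23.4, 201.3]
tool_rot: [[0.984, -0.177, 0.001], [-0.177, -0.984, -0.0], [0.001, -0.0, -1.0]]
ft_force: [1.4, -0.6, 3.2]
opening: 0.4
grasp_force: 1.5
```

```bash
python3 - <<'E'
from h import *
st()
E
```

```text
UVz [544.9 119.8 201.3] F [ 1.5 -0.3  3.2] open 0.4 g 1.5 t 15.3167
```

>>> play_rows --pt "-0.3 0 0.2 0 0 0 0" --pt "-0.6 0 0.4 0 0 0 0" --pt "-0.9 0 0.7 0 0 0 0" --pt "-1.2 0 1.0 0 0 0 0" --pt "-1.45 0 1.25 0 0 0 0"

```text
clock: 15.73
tool_pos: [542.5, 26.0, 188.2]
tool_rot: [[0.984, -0.177, -0.0], [-0.177, -0.984, 0.0], [-0.0, -0.0, -1.0]]
ft_force: [0.4, 0.1, 4.8]
opening: 0.2
grasp_force: 2.1
```

>>> play_rows --pt "-0.2 0 0.2 0 0 0 0" --pt "-0.4 0 0.5 0 0 0 0" --pt "-0.55 0 0.75 0 0 0 0"

```text
clock: 15.98
tool_pos: [536.9, 26.9, 180.4]
tool_rot: [[0.984, -0.177, -0.001], [-0.177, -0.984, -0.0], [-0.001, 0.0, -1.0]]
ft_force: [1.3, 0.4, 3.4]
opening: 0.7
grasp_force: 1.8
```

```bash
python3 - <<'E'
from h import *
im,d,P,Q=look(); U=P[...,:2]@ex; V=P[...,:2]@ey; z=P[...,2]
m=(U>600)&(U<635)&(abs(abs(V-119.5)-17)<4)&(z>160)&(z<180)&(im.min(2)>90)&(d>0)
print('bar',m.sum(),np.percentile(U[m],[5,50,95]),np.percentile(z[m],[5,50,95]))
E
```

```text
UVz [523.6 119.7 179.9] F [-0.   0.9  2.1] open 0.3 g 1.5 t 16.0333
bar 286 [604.34531394 609.32991022 611.20376656] [164.82160549 166.95765183 168.17852574]
```

>>> play_rows --pt "-0.2 0 0.3 0 0 0 0" --pt "-0.35 0 0.6 0 0 0 0" --pt "-0.45 0 0.9 0 0 0 0"

```text
clock: 16.28
tool_pos: [532.5, 27.7, 171.4]
tool_rot: [[0.984, -0.177, -0.001], [-0.177, -0.984, -0.0], [-0.001, 0.0, -1.0]]
ft_force: [-1.1, -0.4, 2.6]
opening: 0.6
grasp_force: 1.2
```

```bash
python3 - <<'E'
from h import *
im,d,P,Q=look(); U=P[...,:2]@ex; V=P[...,:2]@ey; z=P[...,2]
m=(U>600)&(U<635)&(abs(abs(V-119.5)-17)<4)&(z>160)&(z<180)&(im.min(2)>90)&(d>0)
print('bar',m.sum(),np.percentile(U[m],[5,50,95]),np.percentile(z[m],[5,50,95]))
m=(d>0)&(abs(V-119.5)<8)&(U>590)&(U<660)&(z>150)&(z<215)
for v in np.unique(np.argwhere(m)[:,0])[::3]:
    k=m[v]; print(v,np.median(U[v][k]).round(1),np.median(z[v][k]).round(1),int(np.median(im[v][k].max(1))),end='|')
E
```

```text
UVz [519.1 119.7 170.7] F [0.6 0.2 1.1] open 0.1 g 0.9 t 16.3333
bar 347 [602.95449734 608.66027764 610.49906977] [160.52792549 167.08174395 168.43783541]
24 642.2 151.8 119|27 639.5 158.8 121|30 638.4 158.4 121|33 637.0 158.9 120|36 635.8 159.0 121|39 634.6 158.9 121|42 633.4 158.7 121|45 632.1 159.0 121|48 630.8 158.9 123|51 628.0 169.8 231|54 626.8 169.9 232|57 625.6 169.8 232|60 622.3 186.5 26|63 621.1 187.5 31|66 620.0 187.3 36|69 618.9 186.7 21|72 618.0 184.8 20|75 617.0 183.5 22|78 616.0 181.5 21|81 615.0 179.9 22|84 614.0 178.1 20|87 612.9 176.1 20|90 611.7 174.3 22|93 610.6 172.4 22|96 609.4 170.6 73|99 608.2 170.2 222|102 606.9 170.4 223|105 605.6 170.7 205|108 604.4 166.0 78|111 603.1 159.7 82|114 601.7 159.6 121|117 600.3 159.8 121|120 598.9 158.6 167|123 597.5 158.3 168|126 596.1 158.5 168|129 594.6 157.7 155|132 593.2 157.7 142|135 591.7 156.7 125|138 590.1 154.6 89|
```

>>> play_rows --pt "-0.1 0 0.3 0 0 0 0" --pt "-0.2 0 0.6 0 0 0 0" --pt "-0.25 0 0.9 0 0 0 0"

```text
clock: 16.58
tool_pos: [530.2, 28.1, 162.4]
tool_rot: [[0.984, -0.177, -0.001], [-0.177, -0.984, -0.0], [-0.001, 0.0, -1.0]]
ft_force: [-0.0, 0.6, 1.1]
opening: 0.6
grasp_force: 0.4
```

>>> play_rows --pt "-0.05 0 0.2 0 0 0 0" --pt "-0.1 0 0.4 0 0 0 0" --pt "-0.1 0 0.4 0 0 0 0"

```text
clock: 16.83
tool_pos: [529.2, 28.2, 158.2]
tool_rot: [[0.984, -0.177, -0.001], [-0.177, -0.984, -0.0], [-0.001, 0.0, -1.0]]
ft_force: [-0.2, 0.2, -0.0]
opening: 0.6
grasp_force: 0.0
```

>>> play_rows --pt "0 0 0.1 0 0 0 0" --pt "0 0 0.2 0 0 0 0" --pt "0 0 0.2 0 0 0 0"

```text
clock: 17.08
tool_pos: [529.6, 28.2, 156.7]
tool_rot: [[0.984, -0.177, -0.0], [-0.177, -0.984, -0.0], [-0.0, 0.0, -1.0]]
ft_force: [-0.4, -0.4, 0.6]
opening: 0.1
grasp_force: 0.0
```

>>> play_rows --pt "0 0 0.1 0 0 0 0" --pt "0 0 0.2 0 0 0 0" --pt "0 0 0.2 0 0 0 0"

```text
clock: 17.33
tool_pos: [529.6, 28.3, 154.7]
tool_rot: [[0.984, -0.177, 0.0], [-0.177, -0.984, -0.0], [0.0, 0.0, -1.0]]
ft_force: [-0.3, -1.2, -0.2]
opening: 0.3
grasp_force: 0.0
```

>>> play_rows --pt "0 0 0.1 0 0 0 0" --pt "0 0 0.1 0 0 0 0" --pt "0 0 0.1 0 0 0 0"

```text
clock: 17.58
tool_pos: [529.7, 28.3, 154.5]
tool_rot: [[0.984, -0.177, 0.001], [-0.177, -0.984, -0.0], [0.001, 0.0, -1.0]]
ft_force: [-2.8, -0.1, 8.0]
opening: 0.4
grasp_force: 3.7
```

>>> play_rows --pt "0 0 0.1 0 0 0 0" --pt "0 0 0.1 0 0 0 0"

```text
clock: 17.75
tool_pos: [529.8, 28.3, 154.4]
tool_rot: [[0.984, -0.177, 0.001], [-0.177, -0.984, -0.0], [0.001, 0.0, -1.0]]
ft_force: [-5.3, -1.4, 16.0]
opening: 0.4
grasp_force: 7.8
```

On the hard stop at 16 N. I'll retreat and check.

>>> play_rows --pt "0 0 -0.5 0 0 0 0" --pt "0 0 -2 0 0 0 0" --pt "0 0 -5 0 0 0 0" --pt "0 0 -8 0 0 0 0" --pt "0 0 -12 0 0 0 0" --pt "0 0 -15 0 0 0 0" --pt "2 0 -17 0 0 0 0" --pt "4 0 -18 0 0 0 0" --pt "6 0 -18 0 0 0 0" --pt "6 0 -18 0 0 0 0" --pt "6 0 -18 0 0 0 0"

```text
clock: 18.67
tool_pos: [588.9, 17.5, 332.2]
tool_rot: [[0.984, -0.178, -0.001], [-0.178, -0.984, 0.0], [-0.001, -0.0, -1.0]]
ft_force: [-0.4, 1.0, -0.9]
opening: 0.2
grasp_force: 0.0
```

```bash
python3 - <<'E'
from h import *
im,d,P,Q=look(); save(im[60:420,120:520],'w7'); U=P[...,:2]@ex; V=P[...,:2]@ey; z=P[...,2]
m=(d>0)&(abs(V-119.5)<8)&(U>490)&(U<660)&(z>120)&(z<215)
for v in np.unique(np.argwhere(m)[:,0])[::3]:
    k=m[v]; print(v,np.median(U[v][k]).round(1),np.median(z[v][k]).round(1),int(np.median(im[v][k].max(1))),end='|')
m=(U>598)&(U<612)&(abs(abs(V-119.5)-17)<4)&(z>160)&(z<180)&(im.min(2)>90)&(d>0)
print('\nbar',m.sum(),np.percentile(U[m],[5,50,95]),np.percentile(z[m],[5,50,95]))
E
```

```text
UVz [576.1 119.7 332.2] F [ 0.  -0.4  0.9] open 0.6 g 0.0 t 18.7167
132 642.5 145.2 75|135 640.3 155.7 135|138 637.8 158.9 113|141 635.1 159.3 112|144 632.5 159.0 112|147 629.8 159.2 112|150 628.0 169.8 193|153 625.4 169.6 218|156 622.8 170.1 213|159 620.2 170.3 211|162 619.6 187.8 31|165 617.1 187.9 22|168 613.5 180.6 21|171 609.7 172.4 56|174 606.7 170.3 228|177 602.3 160.2 100|180 599.2 158.4 127|183 596.3 158.6 158|186 593.3 157.8 137|189 589.6 153.6 87|192 585.7 148.9 51|195 582.6 148.4 56|198 581.1 155.3 108|201 578.6 157.5 134|204 575.9 158.5 139|207 573.5 160.7 209|210 570.5 160.7 205|213 567.5 160.8 205|216 567.8 172.9 20|219 565.7 175.6 30|222 563.0 176.4 47|225 559.8 175.6 25|228 556.6 174.5 24|231 553.6 174.3 23|234 550.7 174.6 25|237 547.7 174.7 23|240 544.8 174.9 23|243 541.7 174.7 24|246 538.7 174.7 32|249 535.6 174.7 33|252 532.6 174.8 32|255 529.4 174.4 33|258 526.4 174.8 31|261 523.2 174.5 32|264 520.2 174.8 32|267 516.9 174.6 34|270 513.8 174.6 29|273 510.6 174.5 29|276 507.9 175.8 49|279 504.3 174.8 27|
bar 92 [602.1872637  608.21879808 610.51908441] [165.40035113 166.9467748  168.42184553]
```

View pics/w7.png

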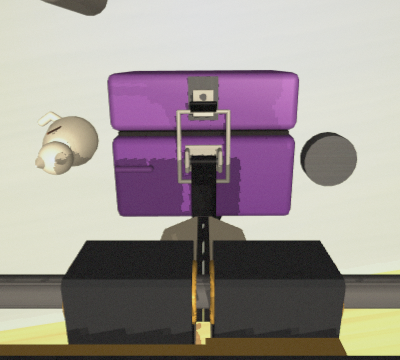

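The lever lies flat with its top at z 174.6, as specified. The crossbar sits in the slot about 5 mm below the keeper rims, the lid is drawn in, and the robot is clear.

```bash
python3 -c "
from rig import workorder; print(workorder.job_done())"
```

```text
the job is handed in; nothing more can be done
None
```

The lunch box is latched shut and the job is handed in: the crossbar is in the keeper's slot, the lever lies flat on its stop, the lid is drawn in, and the arm is clear. No verdict came back. The grip stayed at about 25 N, pushes reached at most about 17 N, and the run took about 19 s.

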